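# Cover and weigh down two fermenting jars by colour

### The arm

A 6-joint arm with a two-finger parallel gripper is mounted at the origin on the work surface. World frame = base frame: x ahead of the robot, y to its left, z up, the work surface at z = 0. Lengths are in mm, angles in rad, forces in N, time in s.
With the tool pointing down it reaches from about 300 to 875 mm from the base axis. Payload 6.4 kg.
Tool frame: the origin (TCP) lies on the centre line of the jaws, within the pads' length; the fingertips stand 8 mm ahead of it and the grasp point (between the pads) lies 11 mm behind it (robot.tip_extent is the distance from the TCP to the fingertips, in mm); z points along the fingers, y is the line along which they close (so a half turn about z gives the same grasp; the last joint's range is limited). The gripper opens to 85 mm and grips with 20 to 120 N. Pads are 22 mm wide; open, the fingers measure 114 mm over their backs; the gripper's body (76 mm by 85 mm) begins 54 mm behind the grasp point. The pads swing forward as they close: fully open they stand 13 mm farther back than shut.
Start: joints at [1.025, 0.181, 1.607, -0, 1.354, -0.206], TCP at [191.636, 542.141, 239.288] pointing down, gripper open.
Joint ranges: [-2.99, 2.99], [-0.89, 2.07], [0.3, 2.58], [-1.14, 4.28], [0, 2.63], [-3.12, 3.12]. Speed limits (rad/s): [2.57, 2.57, 3.01, 3.14, 3.14, 3.14].

### API

Orientations are given as a rotation vector (axis times angle).
In Python, from cell import robot, snapshot, camera_params gives the robot as it stands. The module is installed in compiled form; this text tells all that it offers.
- The arm moves only by the tool servo_tool, never from a script. Its argument "series" is a list of rows, each a list of 3 entries, a list of its own where there are three numbers: the turn, a rotation vector about the tool's x, y, z in degrees, then the shift along the tool's x, y, z in mm, then the finger opening in mm, from 0 to 85.4. A call has 1 to 5 rows; each row shifts and turns the commanded pose from where the row before left it, along the tool's axes as they then stand; what a row does not reach is not made up. A row lasts 1/8 s, in which the tool goes at most 62.5 mm and 10.7 degrees, less where a joint would pass 70% of its speed; a pose out of reach is approached as far as the arm can. A call is refused whole if a number of a shift passes 62.5 or a number of a turn 10.7, either way. A call with a gripper value outside its range is refused whole. The fingers move at their own pace and stop on an object; "squeeze" is the grip in N (left out, the last holds). Time passes only in rows, so rows that do not move let the fingers close. It gives the time, the measured TCP pose, the force, the opening and the grip force at its end, in the units of the state.
- robot.get_obs(): the state, without advancing time (a new reading comes with each control period).
- snapshot(name): name is "side" or "top" or "wrist"; returns the picture (480x640x3 uint8, red, green, blue); there is no depth.
- camera_params(name): a dict with "camera_matrix" (3x3 intrinsics, pixels), "k1" (the pictures are not rectified: a ray, as slopes to the right and down, at radius r is drawn at 1 + k1 r^2 times it, then the intrinsics apply), "R" (3x3) and "t" (3): a world point X has camera coordinates R X + t; the wrist camera has in their place "tool_from_camera" (4x4, takes a point from camera to tool coordinates, whose origin is the TCP and whose axes are the flange's). Camera axes: x right, y down, z forward; pixel columns grow to the right and rows downward; lengths in mm; the calibration is good to about 2 mm. A picture is of the moment at which its call begins: read the wrist's pose just before it. camera_params takes no time and is no camera call.
- robot.hand_in(): hands the job in; it is judged then, once.
The state is a dict: "t": time; "joints": joint angles; "dq": joint speeds; "joint_efforts": joint torques, N m; "tool_pos": TCP position; "tool_rot": TCP orientation; "wrist_force": force on the tool from outside, world axes, zero at the start; "torque": the same for the moment, N m; "opening": finger opening in mm; "grip_force": force on a finger pad.
Only numpy, scipy, OpenCV 4.12 (cv2) and the standard library are available. Lean on these libraries where they do the work, as an engineer would, in place of code of your own. Each camera call takes 0.05 s, during which the arm holds its last target. There are 200 camera calls.

### The job

Cover the two fermenting jars: lay the red lid squarely on the mouth of the jar with the red collar and stand the red-knobbed weight stone upright in the middle of that lid, and do the same with the blue lid and the blue-knobbed stone on the blue jar. Keep the jars standing where they are, and leave the bare tin lid, the all-white stone and the measuring cup alone.

Things in the scene. Friction and masses are not known exactly. Their poses are not given: they have to be found in the camera images.
- jar_red_mouth (a point): clear glass jar, 100 mm tall, body 88 mm in diameter up to 62 mm, then narrowing to a red neck collar 62 mm in outer diameter over the top 24 mm; open mouth 48 mm wide (a lid's plug has 9 mm play all round; its cap rests on the rim). Loose, empty, 450 g. Point: centre of the mouth, level with the rim, 100 mm above the table; z up
- lid_red_mid (a point): red tin lid, about 66 mm across: a flat round cap 66 mm in diameter and 12 mm thick, with a white locating plug 30 mm in diameter and 8 mm long under its middle, on which it stands (20 mm tall in all; the cap's underside is 8 mm above the table). 50 g. Point: centre of the cap, 14 mm above the plug's foot and 6 mm below the cap's flat top; z up
- stone_red_mid (a point): weight stone with a red knob: white ceramic disc 52 mm in diameter and 22 mm high with an upright round knob on top, 26 mm in diameter and 32 mm high (54 mm tall in all). 160 g. Lift it by the knob. Point: centre of the stone, 27 mm above its flat foot; z up
- jar_blue_mouth (a point): clear glass jar, 100 mm tall, body 88 mm in diameter up to 62 mm, then narrowing to a blue neck collar 62 mm in outer diameter over the top 24 mm; open mouth 48 mm wide (a lid's plug has 9 mm play all round; its cap rests on the rim). Loose, empty, 450 g. Point: centre of the mouth, level with the rim, 100 mm above the table; z up
- lid_blue_mid (a point): blue tin lid, about 66 mm across: a flat round cap 66 mm in diameter and 12 mm thick, with a white locating plug 30 mm in diameter and 8 mm long under its middle, on which it stands (20 mm tall in all; the cap's underside is 8 mm above the table). 50 g. Point: centre of the cap, 14 mm above the plug's foot and 6 mm below the cap's flat top; z up
- stone_blue_mid (a point): weight stone with a blue knob: white ceramic disc 52 mm in diameter and 22 mm high with an upright round knob on top, 26 mm in diameter and 32 mm high (54 mm tall in all). 160 g. Lift it by the knob. Point: centre of the stone, 27 mm above its flat foot; z up
- lid_plain_mid (a point): bystander: spare lid of bare silver tin, the same shape and size as the coloured lids, loose. Point: centre of its cap, 14 mm above the table
- stone_white_mid (a point): bystander: spare weight stone that is white all over, knob too, the same shape and size as the others, loose. Point: its centre, 27 mm above the table
- cup_mid (a point): bystander: stainless measuring cup, 68 mm in diameter at the rim, 50 mm tall, with a flat handle that reaches 108 mm from its axis along its -y; loose, 150 g. Point: its centre, 25 mm above the table

How it is judged (in metres and radians):
At the end, for the whole second after the job is handed in: Each coloured lid lies level (0.12 rad) on its colour's jar, within 12 mm of the mouth's centre, plug in the mouth; the stone of that colour stands upright (0.12 rad) on that lid, within 15 mm of its centre; jars upright (0.1 rad); all released and at rest (horizontal distance between lid_red_mid and jar_red_mouth below 0.012 m and z of lid_red_mid in the frame of jar_red_mouth between 0.002 and 0.01 m and angle between each of lid_red_mid, stone_red_mid, lid_blue_mid, stone_blue_mid's own z axis and vertical below 0.12 rad and horizontal distance between stone_red_mid and lid_red_mid below 0.015 m and z of stone_red_mid in the frame of lid_red_mid between 0.029 and 0.037 m and angle between each of jar_red_mouth, jar_blue_mouth's own z axis and vertical below 0.1 rad and linear speed of each of lid_red, stone_red, lid_blue, stone_blue below 0.02 m/s and horizontal distance between lid_blue_mid and jar_blue_mouth below 0.012 m and z of lid_blue_mid in the frame of jar_blue_mouth between 0.002 and 0.01 m and horizontal distance between stone_blue_mid and lid_blue_mid below 0.015 m and z of stone_blue_mid in the frame of lid_blue_mid between 0.029 and 0.037 m); the robot touches nothing.
It fails at once if the spare lid is moved by more than 2 cm (distance of lid_plain_mid from where it was at the start of the episode above 0.02 m).
It fails at once if the spare stone is moved by more than 2 cm (distance of stone_white_mid from where it was at the start of the episode above 0.02 m).
It fails at once if the measuring cup is moved by more than 2 cm (distance of cup_mid from where it was at the start of the episode above 0.02 m).
It fails at once if the red jar is shifted or tipped (its mouth moves more than 3 cm) (distance of jar_red_mouth from where it was at the start of the episode above 0.03 m).
It fails at once if the blue jar is shifted or tipped (its mouth moves more than 3 cm) (distance of jar_blue_mouth from where it was at the start of the episode above 0.03 m).
It also fails if it takes over 96 s, if anything falls off the work surface, if the arm or the gripper's body presses on something with over 40 N, if the wrist force passes 120 N, or if a joint passes its speed limit or range.

## Working session

There is one attempt and no reset: what is moved stays moved. The work goes in short steps, Python scripts to look and compute and a tool call to move; the robot and the scene stay as the last step left them, time stands still between calls to the robot, and variables do not carry over. Pictures are saved under pics/ and viewed, at most 14 in all, crops included, and the job is handed in when it is done.

Besides the shell and the picture viewer there is one more tool, called after "Call:" in YAML: its name, and indented under it one key for each argument. servo_tool: Moves the arm, as the interface text tells. Its arguments: {"type":"object","properties":{"series":{"type":"array","items":{"type":"array"}},"squeeze":{"type":"number"}},"required":["series"]}

```bash
mkdir -p pics
python3 - <<'E'
from cell import robot, snapshot, camera_params
import cv2,numpy as np
o=robot.get_obs();print(o)
for n in("top","side"):
    im=snapshot(n);cv2.imwrite(f"pics/{n}0.png",im[:,:,::-1]);p=camera_params(n);print(n,p)
print(camera_params("wrist"))
E
```

```text
{'t': 0.0, 'joints': array([ 1.02471484e+00,  1.81536048e-01,  1.60799830e+00, -8.25393163e-07,
        1.35382854e+00, -2.06305872e-01]), 'dq': array([ 0.00253785, -0.00142627, -0.00044696,  0.00156846, -0.00207657,
       -0.00014773]), 'joint_efforts': array([ 9.60946345e-04, -4.44885814e+01, -3.51332188e+01, -1.26440164e-04,
        9.02191387e-03,  3.51951564e-05]), 'tool_pos': array([191.33256097, 541.65800524, 238.39165463]), 'tool_rot': array([-5.31044355e-01, -3.09572422e+00,  2.58615865e-03]), 'wrist_force': array([-1.21301574,  0.20018576,  0.42686575]), 'torque': array([ 0.01009764, -0.00917448, -0.03400579]), 'grip_force': 0.0, 'opening': 85.60462153638595}
top {'camera_matrix': array([[566.78886049,   0.        , 320.26292886],
       [  0.        , 566.78886049, 246.63350152],
       [  0.        ,   0.        ,   1.        ]]), 'k1': -0.01766700272554697, 'R': array([[ 0.01932196, -0.99981025, -0.00247426],
       [-0.99388524, -0.01893825, -0.10878177],
       [ 0.10871427,  0.004561  , -0.99406258]]), 't': array([-138.01098327,  559.41625507, 1093.2947793 ])}
side {
[... 268 characters left out ...]
079,  0.75691988, -0.64409257],
       [ 0.09655227, -0.63682035, -0.76494281]]), 't': array([520.54550175, 215.99854249, 971.7859992 ])}
{'camera_matrix': array([[389.03173464,   0.        , 315.43754088],
       [  0.        , 389.03173464, 232.14629962],
       [  0.        ,   0.        ,   1.        ]]), 'k1': 0.024316675079371238, 'tool_from_camera': array([[ 1.09932833e-03, -9.44304757e-01, -3.29070383e-01,
         8.60010806e+01],
       [ 9.99999396e-01,  1.03730230e-03,  3.64050312e-04,
        -3.16714969e-01],
       [-2.42897758e-06, -3.29070585e-01,  9.44305327e-01,
        -1.33854733e+02],
       [ 0.00000000e+00,  0.00000000e+00,  0.00000000e+00,
         1.00000000e+00]])}
```

View pics/top0.png

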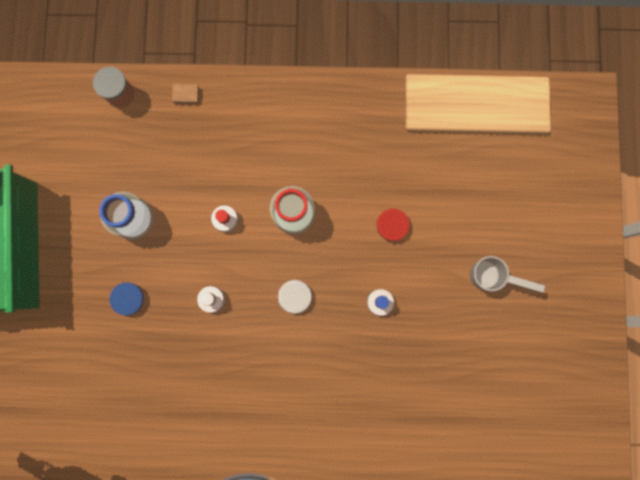

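View pics/side0.png

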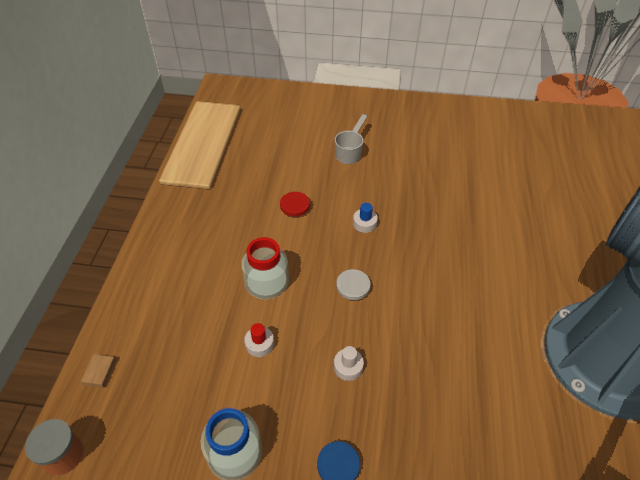

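The top view shows the blue jar ring at about (117,211), the blue lid at (127,299), the red stone at (223,217) and the red jar ring at (291,206). The red lid is at (393,225), the blue stone at (381,302), the white stone at (210,299), the plain lid at (294,297) and the cup at (491,273). The side view confirms this layout.

```bash
cat > h.py <<'E'
from cell import robot, snapshot, camera_params
import cv2,numpy as np
from scipy.spatial.transform import Rotation as Ro
def ray(cam,uv,obs=None):
    p=camera_params(cam)
    n=cv2.undistortPoints(np.float64([[uv]]),p["camera_matrix"],np.array([p["k1"],0,0,0.]))[0,0]
    d=np.r_[n,1]
    if cam=="wrist":
        T=p["tool_from_camera"];R=Ro.from_rotvec(obs["tool_rot"]).as_matrix()
        return R@T[:3,3]+obs["tool_pos"],R@T[:3,:3]@d
    return -p["R"].T@p["t"],p["R"].T@d
def plane(cam,uv,z,obs=None):
    c,d=ray(cam,uv,obs);return (c+d*(z-c[2])/d[2])[:2]
def masks(im):
    h=cv2.cvtColor(im,cv2.COLOR_RGB2HSV);H,S,V=cv2.split(h)
    return {"red":(((H<4)|(H>174))&(S>170)&(V>60)).astype(np.uint8)*255,"blue":((H>105)&(H<128)&(S>120)&(V>50)).astype(np.uint8)*255}
def blobs(m,amin=40):
    cs,_=cv2.findContours(m,cv2.RETR_EXTERNAL,cv2.CHAIN_APPROX_NONE)
    return [c[:,0] for c in cs if cv2.contourArea(c)>amin]
def ctr(c):
    M=cv2.moments(c);return np.array([M["m10"],M["m01"]])/M["m00"]
def totool(v,obs=None):
    return Ro.from_rotvec((obs or robot.get_obs())["tool_rot"]).inv().apply(v)
E
python3 - <<'E'
from h import *
np.set_printoptions(precision=1,suppress=True)
print(Ro.from_rotvec(robot.get_obs()["tool_rot"]).as_matrix(),robot.tip_extent)
for cam in("top","side"):
    im=cv2.imread(f"pics/{cam}0.png")[:,:,::-1].copy()
    for k,m in masks(im).items():
        for c in blobs(m):
            uv=ctr(c);b=cv2.boundingRect(c)
            print(cam,k,cv2.contourArea(c),b,uv,[(z,plane(cam,uv,z)) for z in(14,38,90)])
print(plane("top",(210,302),11),plane("top",(294,297),16),plane("top",(491,273),45))
E
```

```text
[[-0.9  0.3 -0. ]
 [ 0.3  0.9 -0. ]
 [ 0.  -0.  -1. ]] 8.0
top red 73.5 (217, 211, 11, 11) [221.9 215.9] [(14, array([622.6,  73.3])), (38, array([618.7,  68.9])), (90, array([610.3,  59.5]))]
top red 678.5 (378, 210, 31, 30) [392.8 224.5] [(14, array([ 611.5, -272.8])), (38, array([ 607.8, -269.8])), (90, array([ 600. , -263.4]))]
top red 692.0 (276, 190, 30, 31) [290.9 204.6] [(14, array([648.4, -65.9])), (38, array([644. , -67.3])), (90, array([634.4, -70.4]))]
top blue 69.5 (377, 297, 11, 10) [381.7 301.8] [(14, array([ 455.7, -251.6])), (38, array([ 455.3, -249.1])), (90, array([ 454.6, -243.6]))]
top blue 600.0 (111, 284, 29, 30) [125.2 298.7] [(14, array([451.8, 260.3])), (38, array([451.6, 252. ])), (90, array([451., 234.]))]
top blue 663.5 (101, 196, 30, 30) [115.6 210.2] [(14, array([630.2, 290.1])), (38, array([626.2, 281.1])), (90, array([617.5, 261.8]))]
side red 214.5 (251, 324, 14, 20) [257.7 333.2] [(14, array([621.8,  53.2])), (38, array([616.9,  66.4])), (90, array([606.4,  95. ]))]
side red 823.5 (247, 238, 33, 32) [262.9 253.3] [(14, array([ 650.5, -127.8])), (38, array([ 644.8, -109.6])), (90, array([632.5, -70.2]))]
side red 534.5 (280, 192, 30, 24) [294.5 203.6] [(14, array([ 610.7, -273.5])), (38, array([ 606.1, -251.2])), (90, array([ 596.2, -203.1]))]
side blue 1138.5 (318, 442, 42, 38) [338.5 462.1] [(14, array([451. , 254.3])), (38, array([450.8, 262. ])), (90, array([450.4, 278.5]))]
side blue 1513.0 (206, 409, 43, 46) [227.1 431.4] [(14, array([632. , 233.3])), (38, array([626.9, 241.5])), (90, array([615.7, 259.3]))]
side blue 157.0 (360, 203, 12, 18) [365.5 211.3] [(14, array([ 455. , -273.1])), (38, array([ 454.7, -250.9])), (90, array([ 454.1, -202.8]))]
[448.6  91. ] [461.8 -76.9] [ 515.  -460.9]
```

Call:
servo_tool:
  series:
    - [[0,0,0],[-43,-23,0],85]
    - [[0,0,0],[-43,-23,0],85]
    - [[0,0,0],[-43,-23,0],85]
    - [[0,0,0],[-43,-23,0],85]
    - [[0,0,0],[-43,-23,0],85]

```text
t: 0.72
tool_pos: [356.6, 360.7, 239.0]
tool_rot: [-0.531, -3.096, 0.0]
wrist_force: [0.4, 0.4, -1.1]
opening: 85.2
grip_force: 0.0
```

Call:
servo_tool:
  series:
    - [[0,0,0],[-43,-23,0],85]
    - [[0,0,0],[-43,-23,0],85]
    - [[0,0,0],[-39,-20,0],85]
    - [[0,0,0],[0,0,0],85]
    - [[0,0,0],[0,0,0],85]

```text
t: 1.35
tool_pos: [451.3, 258.3, 238.8]
tool_rot: [-0.532, -3.095, 0.0]
wrist_force: [-0.4, -0.6, 0.6]
opening: 85.0
grip_force: 0.0
```

```bash
cat > look.py <<'E'
# usage: look.py name gx gy gz : wrist picture, blobs cast on planes, shift to goal
from h import *
import sys
np.set_printoptions(precision=1,suppress=True)
o=robot.get_obs();im=snapshot("wrist")
cv2.imwrite(f"pics/{sys.argv[1]}.png",im[:,:,::-1])
print(o["t"],o["tool_pos"],o["opening"],o["grip_force"],o["wrist_force"])
for k,m in masks(im).items():
    for c in blobs(m,150):
        uv=ctr(c);print(k,cv2.contourArea(c),cv2.boundingRect(c),[(z,plane("wrist",uv,z,o)) for z in(14,20,54,100,112)])
if len(sys.argv)>4: print("tool shift",totool(np.float64(sys.argv[2:5])-o["tool_pos"],o))
E
python3 look.py w1 451.5 257 100
```

```text
1.35 [451.3 258.3 238.8] 85.04721267284444 0.0 [-0.4 -0.6  0.6]
red 657.5 (182, 382, 30, 38) [(14, array([635.4,  50.7])), (20, array([630.9,  54.6])), (54, array([605.8,  77. ])), (100, array([571.8, 107.2])), (112, array([563. , 115.1]))]
blue 3069.0 (345, 360, 69, 58) [(14, array([687.8, 250.9])), (20, array([682.5, 251.5])), (54, array([652.4, 254.9])), (100, array([611.7, 259.5])), (112, array([601.1, 260.7]))]
blue 3414.5 (280, 160, 68, 66) [(14, array([449.7, 256.8])), (20, array([448.3, 257.3])), (54, array([440.8, 260.1])), (100, array([430.6, 264. ])), (112, array([428., 265.]))]
tool shift [ -0.7  -1.1 138.8]
```

View pics/w1.png

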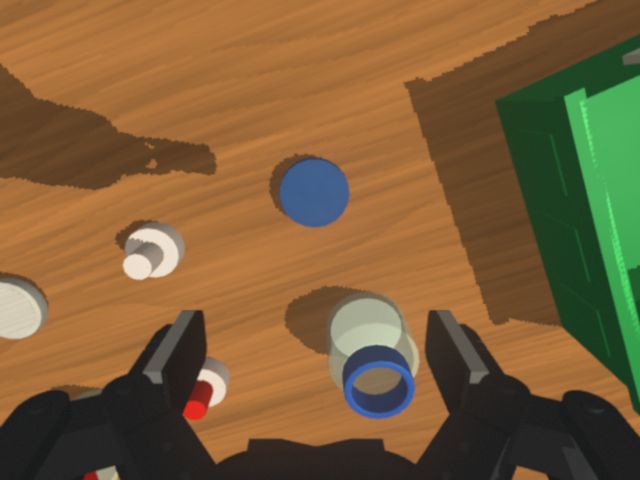

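The wrist view shows the blue lid at (314,192), the blue collar at (379,388), and the red stone at lower left. All of them match the estimates, so I'll descend on the blue lid.

Call:
servo_tool:
  series:
    - [[0,0,0],[0,-1,50],85]
    - [[0,0,0],[1,0,50],85]
    - [[0,0,0],[0,0,50],85]
    - [[0,0,0],[0,0,40],85]
    - [[0,0,0],[0,0,20],85]

```text
t: 2.02
tool_pos: [447.9, 258.3, 26.8]
tool_rot: [-0.527, -3.093, 0.003]
wrist_force: [-0.8, -0.2, -0.6]
opening: 85.2
grip_force: 0.0
```

Call:
servo_tool:
  series:
    - [[0,0,0],[0,0,12],85]
    - [[0,0,0],[0,0,5],85]
    - [[0,0,0],[0,0,0],75]
    - [[0,0,0],[0,0,0],60]
    - [[0,0,0],[0,0,0],50]
  squeeze: 35

```text
t: 2.65
tool_pos: [451.3, 257.9, 13.6]
tool_rot: [0.531, 3.095, 0.001]
wrist_force: [-2.2, 0.4, 6.3]
opening: 64.3
grip_force: 37.9
```

Call:
servo_tool:
  series:
    - [[0,0,0],[0,0,0],50]
    - [[0,0,0],[0,0,0],50]
    - [[0,0,0],[0,0,0],50]

```text
t: 3.02
tool_pos: [451.3, 257.9, 13.6]
tool_rot: [0.531, 3.095, 0.001]
wrist_force: [-1.7, -0.1, 6.7]
opening: 64.4
grip_force: 37.9
```

Call:
servo_tool:
  series:
    - [[0,0,0],[0,0,-20],50]
    - [[0,0,0],[0,0,-40],50]
    - [[0,0,0],[0,0,-50],50]
    - [[0,0,0],[0,0,-50],50]
    - [[0,0,0],[0,0,0],50]

```text
t: 3.65
tool_pos: [453.9, 258.6, 177.6]
tool_rot: [0.529, 3.087, 0.007]
wrist_force: [0.2, -0.0, -2.1]
opening: 64.1
grip_force: 39.0
```

Call:
servo_tool:
  series:
    - [[0,0,0],[-35,13,0],50]
    - [[0,0,0],[-45,16,0],50]
    - [[0,0,0],[-45,17,0],50]
    - [[0,0,0],[-30,11,0],50]
    - [[0,0,0],[0,0,0],50]

```text
t: 4.28
tool_pos: [616.9, 258.8, 170.5]
tool_rot: [-0.533, -3.095, 0.001]
wrist_force: [-1.0, 0.7, -0.0]
opening: 64.1
grip_force: 39.0
```

Call:
servo_tool:
  series:
    - [[0,0,0],[0,0,0],50]

```text
t: 4.4
tool_pos: [614.4, 259.5, 170.9]
tool_rot: [-0.531, -3.094, 0.001]
wrist_force: [0.3, -0.3, -0.1]
opening: 64.3
grip_force: 39.0
```

```bash
python3 look.py w2 616.3 260 106
```

```text
4.4 [614.4 259.5 170.9] 64.26859203746157 39.03455078601837 [ 0.3 -0.3 -0.1]
red 1528.0 (52, 283, 54, 46) [(14, array([623.5,  45.5])), (20, array([621.6,  50.5])), (54, array([611.1,  78.9])), (100, array([596.9, 117.2])), (112, array([593.2, 127.2]))]
blue 16107.0 (238, 253, 155, 146) [(14, array([712.4, 225.9])), (20, array([708.7, 227.1])), (54, array([687.8, 234.4])), (100, array([659.5, 244.2])), (112, array([652.2, 246.8]))]
blue 1432.0 (263, 205, 105, 55) [(14, array([624. , 256.3])), (20, array([622.1, 256.9])), (54, array([611.5, 260.6])), (100, array([597.2, 265.6])), (112, array([593.5, 266.9]))]
tool shift [-1.8  1.2 64.9]
```

View pics/w2.png

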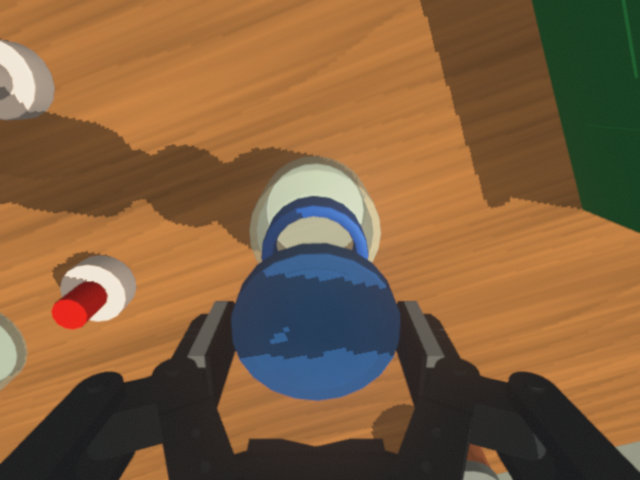

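The blue lid is gripped squarely, centred at about (316,325). The blue collar behind it spans columns 263–368 and is centred laterally.

Run:
```python
from h import *
o=robot.get_obs();im=cv2.imread("pics/w2.png")[:,:,::-1].copy()
c=max(blobs(masks(im)["blue"]),key=len)
(u,v),r=cv2.minEnclosingCircle(c)
# lowest v contour and widest columns define cap top
x0,x1=c[:,0].min(),c[:,0].max();y1=c[:,1].max();y0=c[:,1].min()
for uv in[((x0+x1)/2,(y0+y1)/2)]:
  for z in(171,177):print(uv,plane("wrist",uv,z,o)-o["tool_pos"][:2])
for n,uv in(("near",((x0+x1)/2,y1)),("far",((x0+x1)/2,y0)),):
  print(n,totool(np.r_[plane("wrist",uv,177,o)-o["tool_pos"][:2],6],o))
print([totool(np.r_[plane("wrist",uv,177,o)-o["tool_pos"][:2],6],o) for uv in((x0,325),(x1,325))])
# collar top face far edge
print(plane("wrist",(315.5,197),100,o),plane("wrist",(263,240),100,o),plane("wrist",(368,240),100,o))
```

```text
(np.float64(315.0), np.float64(325.5)) [-0.03221712 -0.40909928]
(np.float64(315.0), np.float64(325.5)) [-3.64482335  0.87713259]
near [-30.23007414  -0.36754044  -6.05475839]
far [33.45344793 -0.41488926 -5.9385639 ]
[array([  3.94554266, -29.63255608,  -5.96154854]), array([ 4.04828103, 28.83328275, -6.02305573])]
[581.41908999 270.94871646] [595.0393144  234.85779447] [614.61601532 290.55768908]
```

Call:
servo_tool:
  series:
    - [[0,0,0],[-2,1,15],50]
    - [[0,0,0],[0,0,15],50]
    - [[0,0,0],[0,0,10],50]
    - [[0,0,0],[0,0,6],50]
    - [[0,0,0],[0,0,4],50]

```text
t: 5.08
tool_pos: [617.9, 259.9, 121.9]
tool_rot: [-0.531, -3.096, 0.0]
wrist_force: [-0.4, 0.1, -0.5]
opening: 64.2
grip_force: 39.0
```

Call:
servo_tool:
  series:
    - [[0,0,0],[0,0,4],50]
    - [[0,0,0],[0,0,3],50]
    - [[0,0,0],[0,0,0],50]

```text
t: 5.45
tool_pos: [617.9, 259.9, 115.1]
tool_rot: [-0.531, -3.096, 0.0]
wrist_force: [0.2, 0.3, -0.7]
opening: 64.0
grip_force: 39.0
```

Call:
servo_tool:
  series:
    - [[0,0,0],[0,0,4],50]
    - [[0,0,0],[0,0,2],50]
    - [[0,0,0],[0,0,1],50]
    - [[0,0,0],[0,0,0],50]

```text
t: 5.95
tool_pos: [617.9, 259.9, 108.2]
tool_rot: [-0.531, -3.096, 0.0]
wrist_force: [0.3, -0.5, -1.3]
opening: 64.4
grip_force: 39.0
```

```bash
python3 look.py w3
python3 - <<'E'
from h import *
for n in("top","side"):cv2.imwrite(f"pics/{n}1.png",snapshot(n)[:,:,::-1])
a=cv2.imread("pics/w3.png");b=cv2.imread("pics/side1.png")[330:480,100:340]
cv2.imwrite("pics/m3.png",np.vstack([cv2.resize(a[150:400],(640,250)),cv2.resize(b,(480,300)).repeat(1,0)[:, :480] if 0 else np.hstack([cv2.resize(b,(480,300)),np.zeros((300,160,3),np.uint8)])]))
E
```

```text
5.95 [617.9 259.9 108.2] 64.35673374963855 39.03469204902649 [ 0.3 -0.5 -1.3]
red 2160.5 (0, 321, 53, 64) [(14, array([625. ,  45.4])), (20, array([622.6,  51.8])), (54, array([609.5,  88. ])), (100, array([591.7, 137. ])), (112, array([587. , 149.8]))]
blue 16654.5 (234, 253, 160, 146) [(14, array([676. , 237.8])), (20, array([672.4, 239.2])), (54, array([651.6, 246.7])), (100, array([623.5, 256.9])), (112, array([616.2, 259.5]))]
blue 427.0 (243, 239, 80, 42) [(14, array([615.4, 232.1])), (20, array([613.4, 233.6])), (54, array([601.6, 242. ])), (100, array([585.8, 253.3])), (112, array([581.6, 256.3]))]
```

View pics/m3.png

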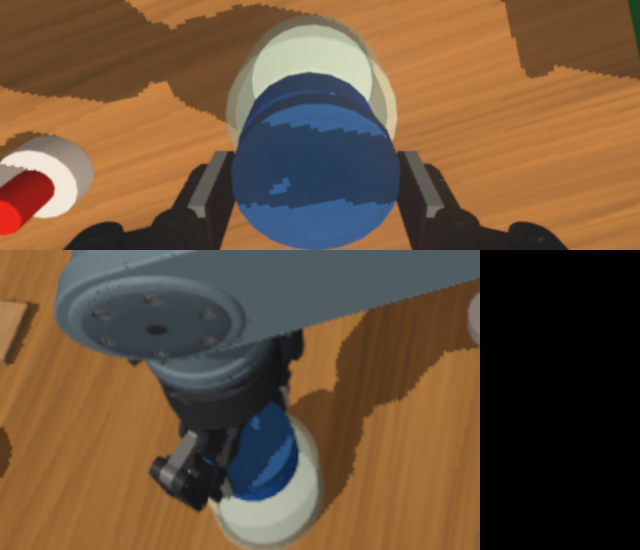

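The lid is just above the collar and well aligned: the jar is centred near column 311 and the lid near 316. I'll lower it until it makes contact.

Call:
servo_tool:
  series:
    - [[0,0,0],[0,0,1],50]
    - [[0,0,0],[0,0,1],50]
    - [[0,0,0],[0,0,1],50]
    - [[0,0,0],[0,0,0],50]

```text
t: 6.6
tool_pos: [618.1, 260.0, 105.8]
tool_rot: [0.531, 3.096, 0.0]
wrist_force: [-0.8, 0.4, 3.4]
opening: 64.1
grip_force: 39.3
```

Call:
servo_tool:
  series:
    - [[0,0,0],[0,0,0],68]
    - [[0,0,0],[0,0,0],76]
    - [[0,0,0],[0,0,0],85]
    - [[0,0,0],[0,0,0],85]
    - [[0,0,0],[0,0,-15],85]

```text
t: 7.22
tool_pos: [616.8, 259.6, 119.3]
tool_rot: [-0.531, -3.093, 0.002]
wrist_force: [-0.8, 0.1, 0.5]
opening: 84.8
grip_force: 0.0
```

Call:
servo_tool:
  series:
    - [[0,0,0],[0,0,-45],85]
    - [[0,0,0],[0,0,-45],85]
    - [[0,0,0],[0,0,-20],85]
    - [[0,0,0],[0,0,0],85]

```text
t: 7.72
tool_pos: [618.9, 260.1, 232.4]
tool_rot: [0.531, 3.093, 0.002]
wrist_force: [-1.0, -0.3, -1.1]
opening: 85.0
grip_force: 0.0
```

```bash
python3 look.py w4 618 68 230
```

```text
7.725 [618.9 260.1 232.4] 84.97267223475468 0.0 [-1.  -0.3 -1.1]
red 962.5 (93, 249, 43, 36) [(14, array([621.9,  49.5])), (20, array([620.5,  53.6])), (54, array([612.3,  76.6])), (100, array([601.2, 107.9])), (112, array([598.3, 116. ]))]
blue 6027.5 (269, 180, 92, 88) [(14, array([645.9, 250.7])), (20, array([644. , 251.4])), (54, array([633.5, 255. ])), (100, array([619.3, 259.9])), (112, array([615.6, 261.2]))]
tool shift [ -63.2 -181.4    2.2]
```

View pics/w4.png

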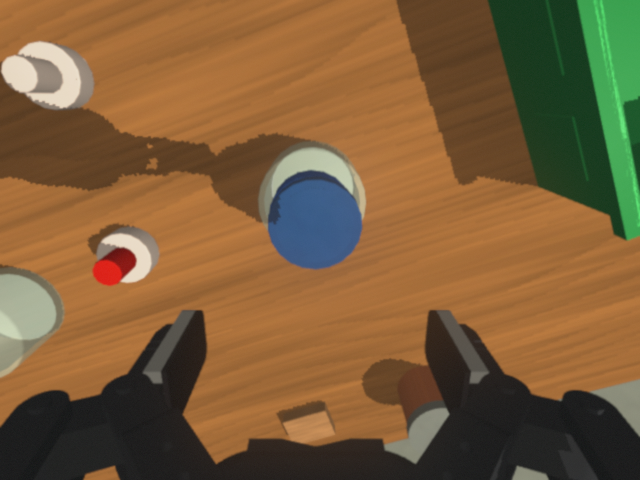

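The blue lid is seated on the blue jar at (315,222), level and centred. The red lid is next.

Call:
servo_tool:
  series:
    - [[0,0,0],[-16,-46,0],85]
    - [[0,0,0],[-16,-46,0],85]
    - [[0,0,0],[-16,-46,0],85]
    - [[0,0,0],[-16,-46,0],85]
    - [[0,0,0],[-16,-46,0],85]

```text
t: 8.4
tool_pos: [615.1, 15.1, 227.2]
tool_rot: [-0.53, -3.092, 0.0]
wrist_force: [0.1, -0.6, 0.2]
opening: 85.1
grip_force: 0.0
```

Call:
servo_tool:
  series:
    - [[0,0,0],[-15,-46,0],85]
    - [[0,0,0],[-15,-46,0],85]
    - [[0,0,0],[-15,-46,0],85]
    - [[0,0,0],[-15,-46,0],85]
    - [[0,0,0],[-15,-46,0],85]

```text
t: 9.02
tool_pos: [609.3, -226.3, 227.1]
tool_rot: [-0.531, -3.092, -0.003]
wrist_force: [-0.1, 0.3, -0.3]
opening: 84.6
grip_force: 0.0
```

Call:
servo_tool:
  series:
    - [[0,0,0],[-15,-45,0],85]
    - [[0,0,0],[0,0,0],85]
    - [[0,0,0],[0,0,0],85]

```text
t: 9.4
tool_pos: [609.0, -272.0, 227.8]
tool_rot: [-0.531, -3.093, -0.003]
wrist_force: [0.7, 0.8, -0.1]
opening: 84.7
grip_force: 0.0
```

```bash
python3 look.py w5 611 -273 12
```

```text
9.4 [ 609.  -272.   227.8] 84.6718057884812 0.0 [ 0.7  0.8 -0.1]
red 3642.0 (279, 164, 70, 69) [(14, array([ 609.2, -273.7])), (20, array([ 607.8, -273.1])), (54, array([ 599.9, -270.2])), (100, array([ 589.2, -266.3])), (112, array([ 586.4, -265.3]))]
red 6083.5 (561, 112, 79, 92) [(14, array([660. , -22.7])), (20, array([657.7, -26.6])), (54, array([644.8, -48.2])), (100, array([627.4, -77.4])), (112, array([622.9, -85.1]))]
blue 475.0 (255, 0, 35, 20) [(14, array([ 455.1, -252.3])), (20, array([ 456.3, -252.2])), (54, array([ 463.5, -251.4])), (100, array([ 473.1, -250.3])), (112, array([ 475.7, -250. ]))]
tool shift [ -3.1  -0.5 215.8]
```

Call:
servo_tool:
  series:
    - [[0,0,0],[-1,-1,50],85]
    - [[0,0,0],[0,0,50],85]
    - [[0,0,0],[0,0,50],85]
    - [[0,0,0],[0,0,35],85]
    - [[0,0,0],[0,0,15],85]

```text
t: 10.07
tool_pos: [609.2, -271.4, 27.3]
tool_rot: [-0.528, -3.093, -0.003]
wrist_force: [-0.9, -0.2, -0.2]
opening: 85.1
grip_force: 0.0
```

Call:
servo_tool:
  series:
    - [[0,0,0],[0,0,10],85]
    - [[0,0,0],[0,0,4],85]
    - [[0,0,0],[0,0,0],75]
    - [[0,0,0],[0,0,0],60]
    - [[0,0,0],[0,0,0],50]
  squeeze: 35

```text
t: 10.7
tool_pos: [611.5, -274.9, 18.1]
tool_rot: [0.531, 3.094, -0.002]
wrist_force: [-1.3, 1.5, 6.8]
opening: 63.5
grip_force: 38.1
```

Call:
servo_tool:
  series:
    - [[0,0,0],[0,0,0],50]
    - [[0,0,0],[0,0,0],50]

```text
t: 10.95
tool_pos: [611.5, -274.9, 18.1]
tool_rot: [0.531, 3.094, -0.002]
wrist_force: [-1.1, 0.4, 6.3]
opening: 63.7
grip_force: 38.1
```

Call:
servo_tool:
  series:
    - [[0,0,0],[0,0,-20],50]
    - [[0,0,0],[0,0,-40],50]
    - [[0,0,0],[0,0,-50],50]
    - [[0,0,0],[0,0,-50],50]
    - [[0,0,0],[0,0,0],50]

```text
t: 11.58
tool_pos: [613.5, -276.0, 183.9]
tool_rot: [0.529, 3.086, -0.008]
wrist_force: [0.9, 1.0, -0.3]
opening: 63.4
grip_force: 38.6
```

Call:
servo_tool:
  series:
    - [[0,0,0],[9,40,0],50]
    - [[0,0,0],[10,45,0],50]
    - [[0,0,0],[10,45,0],50]
    - [[0,0,0],[10,45,0],50]
    - [[0,0,0],[7,25,0],50]

```text
t: 12.2
tool_pos: [633.3, -67.7, 175.9]
tool_rot: [-0.528, -3.096, -0.001]
wrist_force: [0.3, -0.3, -1.5]
opening: 63.5
grip_force: 38.7
```

Call:
servo_tool:
  series:
    - [[0,0,0],[0,0,0],50]
    - [[0,0,0],[0,0,0],50]

```text
t: 12.45
tool_pos: [633.5, -70.8, 176.1]
tool_rot: [-0.531, -3.096, 0.001]
wrist_force: [-0.4, 0.2, -0.8]
opening: 63.7
grip_force: 38.7
```

```bash
python3 look.py w6 634.5 -70.7 130
```

```text
12.45 [633.5 -70.8 176.1] 63.692726775139484 38.67776870727539 [-0.4  0.2 -0.8]
red 19741.5 (234, 198, 164, 192) [(14, array([ 715.9, -100.5])), (20, array([712.5, -99.3])), (54, array([693.8, -92.6])), (100, array([668.4, -83.6])), (112, array([661.7, -81.2]))]
red 1111.5 (490, 114, 39, 40) [(14, array([624.3,  82.7])), (20, array([622.8,  80.2])), (54, array([614.5,  65.8])), (100, array([603.4,  46.4])), (112, array([600.5,  41.3]))]
tool shift [-0.9  0.5 46.1]
```

View pics/w6.png

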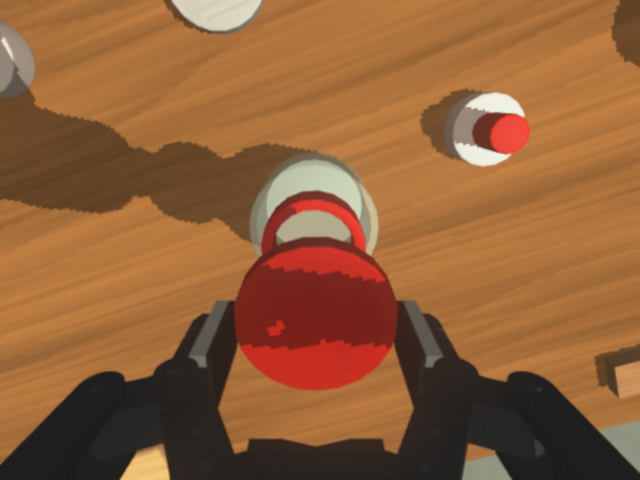

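The red lid is gripped square at (316,317), and the red collar spans columns 261–366 directly behind it, the same as for the blue jar. I'll lower it.

Call:
servo_tool:
  series:
    - [[0,0,0],[0,0,15],50]
    - [[0,0,0],[0,0,15],50]
    - [[0,0,0],[0,0,12],50]
    - [[0,0,0],[0,0,8],50]
    - [[0,0,0],[0,0,6],50]

```text
t: 13.12
tool_pos: [633.7, -70.2, 119.6]
tool_rot: [-0.531, -3.096, -0.0]
wrist_force: [-0.5, -0.6, -0.3]
opening: 63.4
grip_force: 38.7
```

Call:
servo_tool:
  series:
    - [[0,0,0],[0,0,4],50]
    - [[0,0,0],[0,0,2],50]
    - [[0,0,0],[0,0,1],50]
    - [[0,0,0],[0,0,0],50]

```text
t: 13.62
tool_pos: [634.0, -70.3, 113.5]
tool_rot: [0.531, 3.096, -0.0]
wrist_force: [-0.5, 0.2, -1.6]
opening: 63.6
grip_force: 38.7
```

Call:
servo_tool:
  series:
    - [[0,0,0],[0,0,2],50]
    - [[0,0,0],[0,0,1],50]
    - [[0,0,0],[0,0,1],50]
    - [[0,0,0],[0,0,0],50]

```text
t: 14.12
tool_pos: [634.0, -70.2, 110.1]
tool_rot: [0.531, 3.096, -0.0]
wrist_force: [-2.6, 0.7, 4.4]
opening: 63.6
grip_force: 39.2
```

Call:
servo_tool:
  series:
    - [[0,0,0],[0,0,0],68]
    - [[0,0,0],[0,0,0],76]
    - [[0,0,0],[0,0,0],85]
    - [[0,0,0],[0,0,0],85]
    - [[0,0,0],[0,0,-15],85]

```text
t: 14.75
tool_pos: [632.7, -70.0, 123.4]
tool_rot: [-0.531, -3.093, -0.001]
wrist_force: [0.5, 0.3, -0.9]
opening: 84.9
grip_force: 0.0
```

Call:
servo_tool:
  series:
    - [[0,0,0],[0,0,-45],85]
    - [[0,0,0],[0,0,-45],85]
    - [[0,0,0],[0,0,-20],85]
    - [[0,0,0],[0,0,0],85]
    - [[0,0,0],[0,0,0],85]

```text
t: 15.38
tool_pos: [632.8, -70.0, 232.3]
tool_rot: [-0.531, -3.093, -0.001]
wrist_force: [-0.0, -0.1, -1.0]
opening: 85.0
grip_force: 0.0
```

```bash
python3 look.py w7 617.5 67 200
```

```text
15.375 [632.8 -70.  232.3] 85.03499920614976 0.0 [-0.  -0.1 -1. ]
red 6259.5 (270, 181, 92, 89) [(14, array([660.1, -79.5])), (20, array([658.2, -78.9])), (54, array([647.8, -75.2])), (100, array([633.7, -70.3])), (112, array([630., -69.]))]
red 746.0 (458, 114, 32, 32) [(14, array([622.7,  79.6])), (20, array([621.5,  77.6])), (54, array([614.6,  65.9])), (100, array([605.4,  50. ])), (112, array([603. ,  45.9]))]
blue 1315.0 (0, 44, 46, 37) [(14, array([ 448.2, -262.2])), (20, array([ 450. , -258.5])), (54, array([ 460. , -237.2])), (100, array([ 473.5, -208.4])), (112, array([ 477.1, -200.9]))]
tool shift [ 60.  124.   32.4]
```

View pics/w7.png

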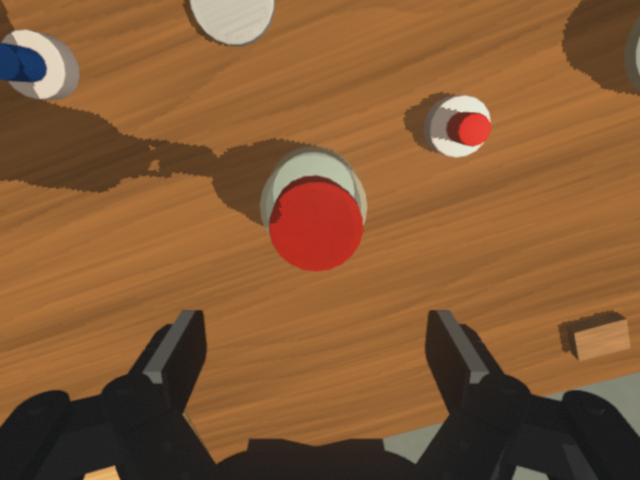

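The red lid is seated at (316,225). The red knob is at (469,128), so I'll move over it next.

Call:
servo_tool:
  series:
    - [[0,0,0],[20,41,0],85]
    - [[0,0,0],[20,42,10],85]
    - [[0,0,0],[20,41,20],85]
    - [[0,0,0],[0,0,0],85]
    - [[0,0,0],[0,0,0],85]

```text
t: 16.05
tool_pos: [618.1, 66.5, 203.0]
tool_rot: [-0.53, -3.094, 0.001]
wrist_force: [0.9, 0.5, 0.2]
opening: 85.0
grip_force: 0.0
```

```bash
python3 look.py w8 616.5 67.5 36
```

```text
16.05 [618.1  66.5 203. ] 85.00439319972219 0.0 [0.9 0.5 0.2]
red 6892.5 (81, 265, 108, 102) [(14, array([ 659.5, -131.7])), (20, array([ 657.2, -127.5])), (54, array([ 644.3, -103.6])), (100, array([626.9, -71.4])), (112, array([622.4, -63. ]))]
red 739.0 (300, 196, 31, 32) [(14, array([625.1,  63.5])), (20, array([623.5,  64.1])), (54, array([614.2,  67.4])), (100, array([601.7,  71.9])), (112, array([598.4,  73.1]))]
blue 6495.0 (559, 74, 81, 118) [(14, array([638.1, 305.6])), (20, array([636.2, 301.6])), (54, array([625.6, 279.5])), (100, array([611.2, 249.5])), (112, array([607.4, 241.6]))]
tool shift [  1.5   0.6 167. ]
```

Call:
servo_tool:
  series:
    - [[0,0,0],[2,0,50],85]
    - [[0,0,0],[0,0,50],85]
    - [[0,0,0],[0,0,35],85]
    - [[0,0,0],[0,0,20],80]
    - [[0,0,0],[0,0,11],60]

```text
t: 16.73
tool_pos: [617.0, 66.5, 37.8]
tool_rot: [0.533, 3.096, -0.0]
wrist_force: [-0.0, -0.4, -0.5]
opening: 64.1
grip_force: 0.0
```

Call:
servo_tool:
  series:
    - [[0,0,0],[0,0,0],40]
    - [[0,0,0],[0,0,0],20]
    - [[0,0,0],[0,0,0],15]
    - [[0,0,0],[0,0,0],15]
    - [[0,0,0],[0,0,0],15]
  squeeze: 40

```text
t: 17.35
tool_pos: [618.0, 67.2, 39.9]
tool_rot: [0.531, 3.094, 0.0]
wrist_force: [-1.0, -0.8, 6.1]
opening: 24.6
grip_force: 39.7
```

Call:
servo_tool:
  series:
    - [[0,0,0],[0,0,0],15]
    - [[0,0,0],[0,0,0],15]

```text
t: 17.6
tool_pos: [617.9, 67.2, 39.9]
tool_rot: [0.531, 3.094, 0.0]
wrist_force: [-0.5, -1.2, 7.0]
opening: 24.6
grip_force: 39.7
```

Call:
servo_tool:
  series:
    - [[0,0,0],[0,0,-15],15]
    - [[0,0,0],[0,0,-40],15]
    - [[0,0,0],[0,0,-50],15]
    - [[0,0,0],[0,0,-50],15]
    - [[0,0,0],[0,0,0],15]

```text
t: 18.23
tool_pos: [619.7, 67.3, 199.6]
tool_rot: [0.529, 3.086, 0.002]
wrist_force: [0.2, 0.0, -1.9]
opening: 24.4
grip_force: 39.7
```

Call:
servo_tool:
  series:
    - [[0,0,0],[-12,-25,0],15]
    - [[0,0,0],[-18,-37,0],15]
    - [[0,0,0],[-18,-37,0],15]
    - [[0,0,0],[-12,-25,0],15]
    - [[0,0,0],[0,0,0],15]

```text
t: 18.85
tool_pos: [631.1, -71.4, 191.9]
tool_rot: [-0.535, -3.093, -0.0]
wrist_force: [1.3, 0.4, -2.2]
opening: 24.4
grip_force: 39.7
```

Call:
servo_tool:
  series:
    - [[0,0,0],[0,0,0],15]
    - [[0,0,0],[0,0,0],15]

```text
t: 19.1
tool_pos: [631.6, -68.3, 192.9]
tool_rot: [-0.529, -3.096, -0.001]
wrist_force: [-0.0, 1.1, -2.3]
opening: 24.4
grip_force: 39.7
```

```bash
python3 look.py w9 633.2 -70 155
```

```text
19.1 [631.6 -68.3 192.9] 24.354916240355426 39.654189348220825 [-0.   1.1 -2.3]
red 3444.0 (282, 297, 68, 72) [(14, array([ 748.3, -111.1])), (20, array([ 744.5, -109.8])), (54, array([ 723. , -102.1])), (100, array([693.9, -91.6])), (112, array([686.3, -88.9]))]
red 2481.0 (261, 198, 107, 62) [(14, array([644.8, -72.4])), (20, array([643. , -71.8])), (54, array([632.8, -68.3])), (100, array([618.9, -63.5])), (112, array([615.3, -62.3]))]
tool shift [-2.2 -1.1 37.9]
```

View pics/w9.png

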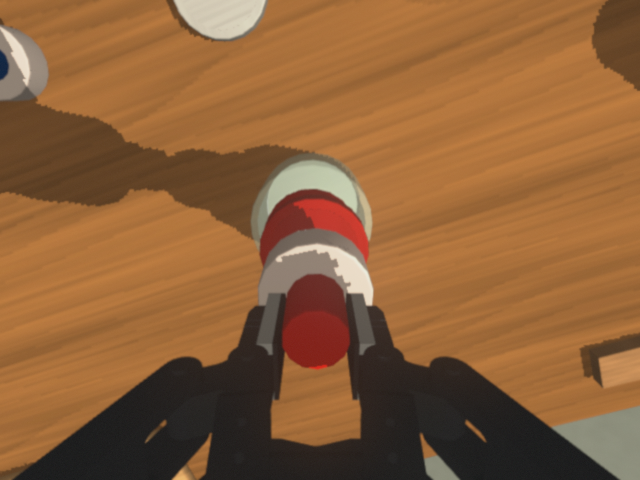

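The red stone hangs upright in the grip, with its knob at (316,320) and its disc at (316,270). The red lid is directly beneath it at (314,235). I'll lower it.

Call:
servo_tool:
  series:
    - [[0,0,0],[-1,-1,15],15]
    - [[0,0,0],[0,0,12],15]
    - [[0,0,0],[0,0,6],15]
    - [[0,0,0],[0,0,3],15]
    - [[0,0,0],[0,0,0],15]

```text
t: 19.77
tool_pos: [632.5, -70.9, 157.2]
tool_rot: [-0.531, -3.096, -0.0]
wrist_force: [1.4, 1.1, -0.6]
opening: 24.3
grip_force: 39.7
```

Call:
servo_tool:
  series:
    - [[0,0,0],[0,0,1],15]
    - [[0,0,0],[0,0,1],15]
    - [[0,0,0],[0,0,1],15]
    - [[0,0,0],[0,0,0],15]

```text
t: 20.27
tool_pos: [632.5, -70.8, 154.3]
tool_rot: [-0.531, -3.096, -0.0]
wrist_force: [-1.2, 0.1, -1.1]
opening: 24.8
grip_force: 39.7
```

Call:
servo_tool:
  series:
    - [[0,0,0],[0,0,1],15]
    - [[0,0,0],[0,0,1],15]
    - [[0,0,0],[0,0,1],15]
    - [[0,0,0],[0,0,0],15]

```text
t: 20.78
tool_pos: [632.7, -70.9, 152.0]
tool_rot: [0.531, 3.096, -0.0]
wrist_force: [-1.8, 0.6, 5.1]
opening: 24.6
grip_force: 40.2
```

Call:
servo_tool:
  series:
    - [[0,0,0],[0,0,0],28]
    - [[0,0,0],[0,0,0],34]
    - [[0,0,0],[0,0,0],50]
    - [[0,0,0],[0,0,0],60]
    - [[0,0,0],[0,0,-15],60]

```text
t: 21.4
tool_pos: [631.5, -70.6, 165.3]
tool_rot: [-0.531, -3.093, -0.001]
wrist_force: [-0.2, 0.2, -0.0]
opening: 59.9
grip_force: 0.0
```

Call:
servo_tool:
  series:
    - [[0,0,0],[0,0,-30],60]
    - [[0,0,0],[0,0,-45],60]
    - [[0,0,0],[0,0,-20],85]
    - [[0,0,0],[0,0,0],85]
    - [[0,0,0],[0,0,0],85]

```text
t: 22.02
tool_pos: [631.7, -70.6, 259.4]
tool_rot: [-0.531, -3.094, -0.001]
wrist_force: [-0.4, 0.1, -0.3]
opening: 84.9
grip_force: 0.0
```

```bash
python3 look.py w10 455 -250 230
```

```text
22.025 [631.7 -70.6 259.4] 84.94208515179052 0.0 [-0.4  0.1 -0.3]
red 1085.0 (297, 220, 38, 38) [(14, array([681.4, -88.3])), (20, array([679.4, -87.6])), (54, array([667.7, -83.5])), (100, array([651.8, -77.9])), (112, array([647.7, -76.5]))]
red 612.0 (300, 175, 59, 70) [(14, array([645.2, -50.9])), (20, array([643.7, -50.8])), (54, array([635.3, -50. ])), (100, array([623.8, -49. ])), (112, array([620.8, -48.7]))]
blue 1368.5 (14, 49, 53, 34) [(14, array([ 446.3, -265.3])), (20, array([ 448. , -261.8])), (54, array([ 457.4, -241.8])), (100, array([ 470. , -214.8])), (112, array([ 473.3, -207.7]))]
tool shift [ 106.7 -228.    29.7]
```

View pics/w10.png

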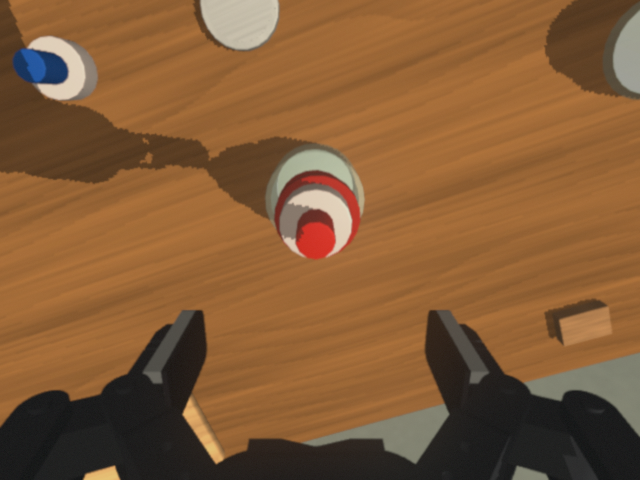

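The red stone stands upright and centred on the red lid, with its knob at (316,239). The blue stone is next.

Call:
servo_tool:
  series:
    - [[0,0,0],[21,-46,0],85]
    - [[0,0,0],[21,-46,0],85]
    - [[0,0,0],[21,-46,20],85]
    - [[0,0,0],[21,-46,20],85]
    - [[0,0,0],[22,-44,15],85]

```text
t: 22.7
tool_pos: [454.4, -250.7, 203.7]
tool_rot: [-0.531, -3.093, -0.003]
wrist_force: [0.3, -1.4, -0.1]
opening: 85.2
grip_force: 0.0
```

Call:
servo_tool:
  series:
    - [[0,0,0],[0,0,0],85]
    - [[0,0,0],[0,0,0],85]

```text
t: 22.95
tool_pos: [456.5, -250.1, 205.5]
tool_rot: [-0.532, -3.095, -0.002]
wrist_force: [-0.4, 0.4, 0.0]
opening: 84.8
grip_force: 0.0
```

```bash
python3 look.py w11 455 -250 37
```

```text
22.95 [ 456.5 -250.1  205.5] 84.7557262580777 0.0 [-0.4  0.4  0. ]
red 3456.0 (564, 319, 76, 79) [(14, array([690.2, -39. ])), (20, array([684.4, -42.3])), (54, array([651.6, -61.4])), (100, array([607.1, -87.3])), (112, array([595.5, -94. ]))]
blue 685.5 (299, 196, 31, 30) [(14, array([ 463. , -253.2])), (20, array([ 461.4, -252.6])), (54, array([ 452.3, -249.4])), (100, array([ 439.9, -244.9])), (112, array([ 436.6, -243.8]))]
tool shift [  1.3  -0.6 168.5]
```

Call:
servo_tool:
  series:
    - [[0,0,0],[2,-1,50],85]
    - [[0,0,0],[0,0,50],85]
    - [[0,0,0],[0,0,37],85]
    - [[0,0,0],[0,0,20],80]
    - [[0,0,0],[0,0,11],60]

```text
t: 23.62
tool_pos: [454.9, -249.5, 37.2]
tool_rot: [-0.528, -3.096, -0.001]
wrist_force: [0.1, -0.1, 0.2]
opening: 64.1
grip_force: 0.0
```

Call:
servo_tool:
  series:
    - [[0,0,0],[0,0,0],40]
    - [[0,0,0],[0,0,0],20]
    - [[0,0,0],[0,0,0],15]
    - [[0,0,0],[0,0,0],15]
    - [[0,0,0],[0,0,0],15]
  squeeze: 40

```text
t: 24.25
tool_pos: [455.3, -251.2, 39.4]
tool_rot: [0.531, 3.094, -0.001]
wrist_force: [0.3, 2.0, 5.7]
opening: 24.3
grip_force: 39.7
```

Call:
servo_tool:
  series:
    - [[0,0,0],[0,0,0],15]
    - [[0,0,0],[0,0,0],15]

```text
t: 24.5
tool_pos: [455.3, -251.2, 39.4]
tool_rot: [0.531, 3.094, -0.001]
wrist_force: [0.6, 2.7, 7.1]
opening: 24.6
grip_force: 39.7
```

Call:
servo_tool:
  series:
    - [[0,0,0],[0,0,-15],15]
    - [[0,0,0],[0,0,-40],15]
    - [[0,0,0],[0,0,-50],15]
    - [[0,0,0],[0,0,-50],15]
    - [[0,0,0],[0,0,-20],15]

```text
t: 25.12
tool_pos: [455.2, -251.8, 217.6]
tool_rot: [0.531, 3.092, -0.005]
wrist_force: [0.3, -0.2, -2.2]
opening: 24.7
grip_force: 39.7
```

Call:
servo_tool:
  series:
    - [[0,0,0],[1,30,0],15]
    - [[0,0,0],[1,45,0],15]
    - [[0,0,0],[1,45,0],15]
    - [[0,0,0],[2,45,0],15]
    - [[0,0,0],[2,45,0],15]

```text
t: 25.75
tool_pos: [517.6, -49.2, 213.9]
tool_rot: [0.532, 3.096, -0.001]
wrist_force: [1.2, -0.4, -1.9]
opening: 24.6
grip_force: 39.8
```

Call:
servo_tool:
  series:
    - [[0,0,0],[2,45,0],15]
    - [[0,0,0],[2,45,0],15]
    - [[0,0,0],[2,45,0],15]
    - [[0,0,0],[1,45,0],15]
    - [[0,0,0],[1,45,0],15]

```text
t: 26.38
tool_pos: [585.2, 165.5, 213.8]
tool_rot: [-0.531, -3.096, 0.001]
wrist_force: [0.2, -0.0, -0.6]
opening: 24.5
grip_force: 39.7
```

Call:
servo_tool:
  series:
    - [[0,0,0],[1,45,0],15]
    - [[0,0,0],[1,36,0],15]
    - [[0,0,0],[0,20,0],15]
    - [[0,0,0],[0,0,0],15]
    - [[0,0,0],[0,0,0],15]

```text
t: 27.0
tool_pos: [616.6, 259.4, 213.3]
tool_rot: [-0.532, -3.096, 0.001]
wrist_force: [-0.6, -0.2, -2.5]
opening: 24.5
grip_force: 39.7
```

```bash
python3 look.py w12 617.5 260 155
```

```text
27.0 [616.6 259.4 213.3] 24.530993120339105 39.74649488925934 [-0.6 -0.2 -2.5]
blue 2932.5 (282, 310, 67, 59) [(14, array([751.5, 211.1])), (20, array([747.6, 212.5])), (54, array([725.5, 220.3])), (100, array([695.7, 230.9])), (112, array([687.9, 233.7]))]
blue 2432.5 (288, 190, 78, 54) [(14, array([630.7, 264.8])), (20, array([628.9, 265.2])), (54, array([619.2, 267.5])), (100, array([606.1, 270.7])), (112, array([602.7, 271.6]))]
tool shift [-0.7  0.9 58.3]
```

View pics/w12.png

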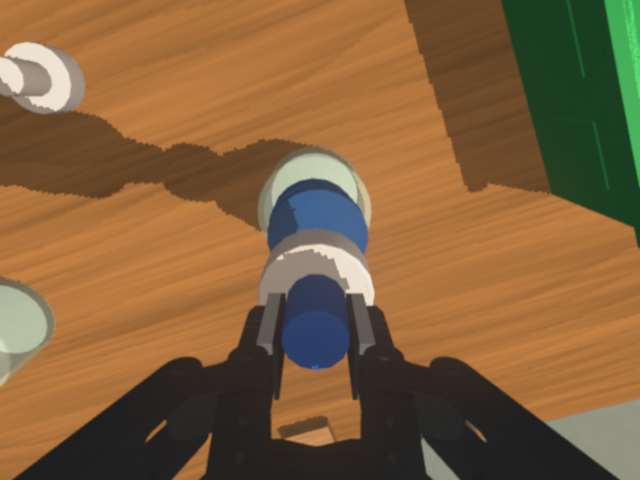

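The blue stone hangs upright with its knob at (316,320), and the blue lid is directly under it at (317,228). I'll lower it.

Call:
servo_tool:
  series:
    - [[0,0,0],[-1,1,20],15]
    - [[0,0,0],[0,0,20],15]
    - [[0,0,0],[0,0,11],15]
    - [[0,0,0],[0,0,5],15]
    - [[0,0,0],[0,0,0],15]

```text
t: 27.68
tool_pos: [618.2, 260.8, 156.9]
tool_rot: [-0.531, -3.096, 0.0]
wrist_force: [0.0, 0.9, -1.5]
opening: 24.7
grip_force: 39.8
```

Call:
servo_tool:
  series:
    - [[0,0,0],[0,0,1],15]
    - [[0,0,0],[0,0,1],15]
    - [[0,0,0],[0,0,1],15]
    - [[0,0,0],[0,0,0],15]

```text
t: 28.18
tool_pos: [618.2, 260.9, 154.3]
tool_rot: [-0.531, -3.096, -0.0]
wrist_force: [0.2, 0.1, -1.5]
opening: 24.8
grip_force: 39.8
```

Call:
servo_tool:
  series:
    - [[0,0,0],[0,0,1],15]
    - [[0,0,0],[0,0,1],15]
    - [[0,0,0],[0,0,1],15]
    - [[0,0,0],[0,0,0],15]

```text
t: 28.68
tool_pos: [618.4, 260.9, 151.5]
tool_rot: [0.531, 3.096, 0.0]
wrist_force: [-0.5, -1.1, 0.0]
opening: 24.5
grip_force: 39.9
```

Call:
servo_tool:
  series:
    - [[0,0,0],[0,0,0.5],15]
    - [[0,0,0],[0,0,0],15]
    - [[0,0,0],[0,0,0],28]
    - [[0,0,0],[0,0,0],34]
    - [[0,0,0],[0,0,0],50]

```text
t: 29.3
tool_pos: [618.3, 260.8, 150.5]
tool_rot: [-0.531, -3.096, 0.0]
wrist_force: [-1.4, 1.2, -0.1]
opening: 49.5
grip_force: 0.0
```

Call:
servo_tool:
  series:
    - [[0,0,0],[0,0,0],60]
    - [[0,0,0],[0,0,-15],60]
    - [[0,0,0],[0,0,-30],60]
    - [[0,0,0],[0,0,-45],60]
    - [[0,0,0],[0,0,-20],60]

```text
t: 29.92
tool_pos: [619.7, 261.3, 265.3]
tool_rot: [0.53, 3.091, 0.004]
wrist_force: [0.1, 0.5, -0.5]
opening: 60.0
grip_force: 0.0
```

Call:
servo_tool:
  series:
    - [[0,0,0],[40,0,-20],60]
    - [[0,0,0],[45,0,0],60]
    - [[0,0,0],[45,0,0],60]
    - [[0,0,0],[0,0,0],60]
    - [[0,0,0],[0,0,0],60]

```text
t: 30.55
tool_pos: [496.1, 304.1, 281.0]
tool_rot: [0.531, 3.096, 0.0]
wrist_force: [0.2, 0.6, -0.1]
opening: 60.4
grip_force: 0.0
```

```bash
python3 look.py w13
python3 - <<'E'
from h import *
t=snapshot("top")[:,:,::-1];s=snapshot("side")[:,:,::-1]
cv2.imwrite("pics/end.png",np.vstack([cv2.resize(t[150:330,60:380],(533,300)),cv2.resize(s[180:480,150:450],(533,300))]))
E
```

```text
30.55 [496.1 304.1 281. ] 60.359623514039114 0.0 [ 0.2  0.6 -0.1]
red 1275.0 (0, 403, 54, 38) [(14, array([ 662.7, -150.4])), (20, array([ 659. , -143.2])), (54, array([ 637.9, -102.2])), (100, array([609.5, -46.8])), (112, array([602.1, -32.3]))]
blue 567.5 (301, 371, 31, 25) [(14, array([736.7, 220.1])), (20, array([731.9, 221.8])), (54, array([704.6, 231.3])), (100, array([667.6, 244.2])), (112, array([658. , 247.6]))]
```

View pics/end.png

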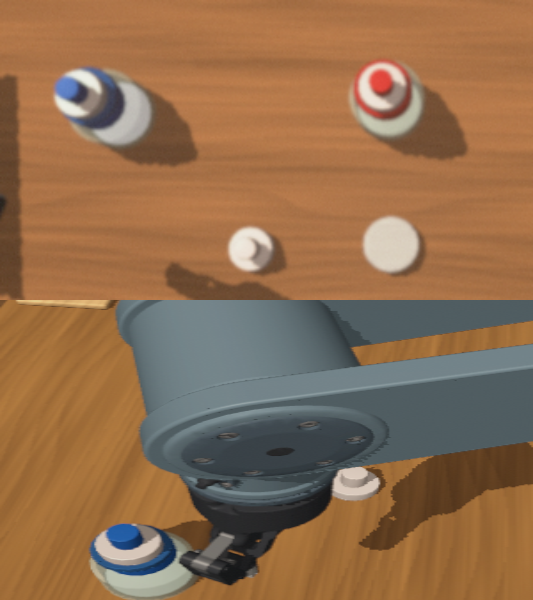

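Both jars carry their lid and an upright, centred stone, and the spare lid and white stone haven't moved. I'll hand in.

```bash
python3 -c "
from cell import robot;print(robot.hand_in())"
```

```text
the job is handed in; nothing more can be done
None
```

The job is handed in at about 31 s of the 96 s limit: the last pictures show both jars with their own lid seated and stone upright in the middle, though the hand-in returned no verdict.

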